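# Stand the toppled carton back up beside the tea box

## Robot

A 6-joint arm with a two-finger parallel gripper is mounted at the origin on a cart in front of the work surface, level with it; the furniture and walls round the work are solid. World frame = base frame: x ahead of the robot, y to its left, z up, the work surface at z = 0. Lengths are in m, angles in rad, forces in N, time in s.
With the tool pointing down it reaches from about 0.3 to 0.825 m from the base axis. Payload 5.4 kg.
Tool frame: the origin (TCP) lies on the centre line of the jaws, within the pads' length; the fingertips stand 22 mm ahead of it and the grasp point (between the pads) lies 3 mm ahead of it; z points along the fingers, y is the line along which they close (so a half turn about z gives the same grasp; the last joint's range is limited). The gripper opens to 92 mm and grips with 3 to 60 N. Pads are 20 mm wide; open, the fingers measure 128 mm over their backs; the gripper's body (75 mm by 189 mm) begins 69 mm behind the grasp point.
Start: joints at [0.911, 0.158, 1.597, -0, 1.386, -0.21], TCP at [0.25, 0.518, 0.237] pointing down, gripper open.
Joint ranges: [-2.91, 2.91], [-0.94, 2.29], [0.18, 2.7], [-1.29, 4.43], [0.17, 2.64], [-3, 3]. Speed limits (rad/s): [2.57, 2.57, 3.14, 3.14, 3.14, 3.14].

## Interface

Orientations are given as a rotation vector (axis times angle).
In Python, from workcell import * gives the robot as it stands. Calls block until the motion is done:
- goto(position, orientation): joint-space move of the TCP to a pose.
- line_to(position, rot=None, max_speed=0.15): straight line of the TCP; rot=None keeps the orientation; max_speed is the mean speed in m/s.
- set_joints(angles): joint-space move.
- set_gripper(opening, newtons=None): opening from 0.0 (shut) to 1.0 (fully open); newtons is the grip in N (None keeps the last); returns when the fingers have stopped.
- hold(seconds).
- inverse_kinematics(position, orientation): joint angles nearest the present ones, or None.
- read_camera(name): name is "scene" or "top" or "wrist"; returns a dict with "pixels" (420x560x3 uint8, blue, green, red), "fx", "fy", "cx", "cy" (pixels), "k1" (the pictures are not rectified: a ray, as slopes to the right and down, at radius r is drawn at 1 + k1 r^2 times it, then the intrinsics apply), "R" (3x3) and "t" (3): a world point X has camera coordinates R X + t. Camera axes: x right, y down, z forward; pixel columns grow to the right and rows downward; lengths in m; the calibration is good to about 2 mm. A picture is of the moment at which its call begins. There is no depth.
A pose or a line that the arm cannot do raises MotionError and nothing moves.
- job_done(): hands the job in; it is judged then, once.
Trained networks look in a picture, given as the dict that the camera call returned (one of the last four; its "shot" number tells which), for a name from the list of things; names that differ only in an ending like _2 or _b are one class to them, and where a whole thing is asked for, a point or a joint stands for the part that bears it (a point fixed in the world has none). Each returns a list of dicts, best first, with "p" (0 to 1); they miss things now and then, are a little off and sometimes report something else, mostly with a low value. They report only what shows in the picture. A call takes as long as a camera call.
- cut_out(query, picture): "region" (420x560 bool, what is visible of it).
- place_of(query, picture): "location" ([x, y, z] in m, in the coordinates of the camera as it stood for that picture, good to about 4 mm: a listed point, or the origin of a listed thing).
Readings, each from a call of its own:
- current_clock(): time.
- current_joints(): joint angles.
- current_joint_vel(): joint speeds.
- current_effort(): joint torques, N m.
- current_ee_pos(): TCP position.
- current_tool_rot(): TCP orientation.
- current_contact_force(): force on the tool from outside, world axes, zero at the start.
- current_ft_torque(): the same for the moment, N m.
- current_opening(): opening from 0.0 (shut) to 1.0 (fully open).
- current_grip_force(): force on a finger pad.
Only numpy, scipy, OpenCV 4.12 (cv2) and the standard library are available. Lean on these libraries where they do the work, as an engineer would, in place of code of your own. Each camera call takes 0.05 s, during which the arm holds its last target. There are 200 camera calls.

## Task

The slim cardboard carton has toppled and leans over the low tea box. Pushing with the closed fingers only, stand it back upright on its base, then slide it gently, still standing, until it is right up against the tea box with its side flat to the box's long side. Do not grip or lift the carton, do not shift the tea box, leave the other things alone, and move clear at the end.

Things in the scene. Friction and masses are not known exactly. Their poses are not given: they have to be found in the camera images.
- carton: Slim brown cardboard carton, closed rigid box 71 (own x) x 54 (own y) x 125 (own z) mm, 0.16 kg. Origin: centre of its base; z runs from base to top. Starts leaning 40 degrees (0.70 rad), on the bottom edge of its +x side, that side resting on the tea box's upper edge. Leaning under 0.45 rad it drops back onto its base and stays.
- carton_front_edge (a point): Middle of the carton's bottom edge on its +x side, the edge on which it leans and which faces the tea box.
- carton_rear_edge (a point): Middle of the carton's bottom edge on its -x side, away from the tea box (about 46 mm up in the air at the start). The carton is smooth (friction about 0.33): standing upright and pushed on this side, it slides when pushed below 75 mm height and may tip if pushed higher.
- carton_top (a point): Centre of the carton's top end, 125 mm from the base. At the start the top end sticks out about 25 mm over the tea box; its lowest, foremost top edge (own x = +35.5 mm) is about 96 mm above the worktop, 29 mm above the tea box. Pushed back at that edge the carton pivots on its bottom edge without sliding.
- tea_box: Low oblong dark tea box, 68 (own x) x 136 (own y) x 66 mm high, 0.35 kg, loose on the worktop. Origin: centre of its underside. Its long side at own x = -34 mm faces the carton and roughly the robot (own +x within 0.5 rad of the robot's +x); the carton leans toward its +x. At the start about 56 mm of bare worktop lie between the box and the carton's standing edge.
- spice_jar: Bystander: round glass spice jar with dark cap, 45 mm across, 105 mm tall, beside one end of the tea box. Origin under its centre.
- mug: Bystander: plain white mug, 85 mm across, 93 mm tall, with a handle. Origin under its centre.
- tape_roll: Bystander: roll of tape lying flat, 96 mm across, 25 mm high. Origin under its centre.
- teaspoon: Bystander: steel teaspoon lying flat, 130 x 26 x 11 mm. Origin under its centre.
- dropper: Bystander: small amber dropper bottle, 33 mm across, 102 mm tall. Origin under its centre.

How it is judged:
By the outcome, as a careful person would: the job done as asked, in the order asked, and still so for the second after the job is handed in, with the robot touching nothing.
It also fails if it takes over 48 s, if anything falls off the work surface, if the arm or the gripper's body presses on something with over 40 N, if the wrist force passes 120 N, or if a joint passes its speed limit or range.

## Working session

There is one attempt and no reset: what is moved stays moved. The work goes in short steps, each a Python script; the robot and the scene stay as the last script left them, time stands still between calls to the robot, and variables do not carry over. Pictures are saved under pics/ and viewed, at most 10 in all, crops included, and the job is handed in when it is done.

```bash
mkdir -p pics; cat > h.py <<'E'
from workcell import *
import numpy as np, cv2
from scipy.spatial.transform import Rotation as Ro
def w(pic,loc): return np.array(pic["R"]).T@(np.array(loc)-np.array(pic["t"]))
def find(q,pic,n=1):
    return [(round(d["p"],2),w(pic,d["location"]).round(4)) for d in place_of(q,pic)[:n]]
E
python3 - <<'E'
from h import *
for c in ("scene","top"):
    p=read_camera(c); cv2.imwrite(f"pics/{c}0.png",p["pixels"])
    print(c, "cam at",(-np.array(p["R"]).T@np.array(p["t"])).round(3))
    for q in "carton carton_front_edge carton_rear_edge carton_top tea_box spice_jar mug tape_roll teaspoon dropper".split(): print(q,find(q,p,2))
print(current_clock(),current_tool_rot(),current_ee_pos())
E
```

```text
scene cam at [ 0.161 -0.601  0.744]
carton [(0.68, array([ 0.494 , -0.0437,  0.0239]))]
carton_front_edge [(0.87, array([ 0.5176, -0.0445,  0.0009])), (0.53, array([0.3735, 0.3073, 0.0053]))]
carton_rear_edge [(0.63, array([ 0.4651, -0.0376,  0.0443]))]
carton_top [(0.93, array([ 0.5704, -0.0549,  0.1214]))]
tea_box [(0.55, array([ 6.045e-01, -8.270e-02,  2.000e-04]))]
spice_jar [(0.84, array([ 0.5983, -0.2008, -0.0031]))]
mug [(0.72, array([ 5.916e-01, -3.025e-01, -2.000e-04])), (0.21, array([ 0.4947, -0.0439,  0.0223]))]
tape_roll [(0.64, array([4.89e-01, 9.31e-02, 3.00e-04]))]
teaspoon [(0.8, array([ 0.4564, -0.1908, -0.0045])), (0.34, array([ 0.4676, -0.0407,  0.045 ]))]
dropper [(0.87, array([0.3731, 0.3074, 0.003 ]))]
top cam at [0.397 0.036 1.375]
carton [(0.98, array([ 0.4918, -0.0373,  0.0248]))]
carton_front_edge [(0.57, array([ 0.5192, -0.0431, -0.0007])), (0.51, array([0.3735, 0.3108, 0.0016]))]
carton_rear_edge [(0.81, array([ 0.4662, -0.0377,  0.0526]))]
carton_top [(0.67, array([ 0.5703, -0.0507,  0.1193])), (0.45, array([ 0.4878, -0.0379,  0.0208]))]
tea_box [(0.73, array([ 0.6032, -0.081 ,  0.0036]))]
spice_jar [(0.72, array([ 0.6   , -0.1979, -0.0012])), (0.45, array([0.4907, 0.0927, 0.0021]))]
mug [(0.84, array([ 0.5859, -0.3042, -0.0054]))]
tape_roll [(0.92, array([ 0.4878,  0.0933, -0.0014])), (0.45, array([ 0.6014, -0.083 ,  0.0045]))]
teaspoon [(0.8, array([ 0.4571, -0.1943, -0.0031]))]
dropper [(0.72, array([0.372 , 0.3102, 0.0026]))]
1.1 [-7.00574240e-01 -3.06247017e+00  1.67845386e-05] [0.25001042 0.5177897  0.23660348]
```

View pics/scene0.png

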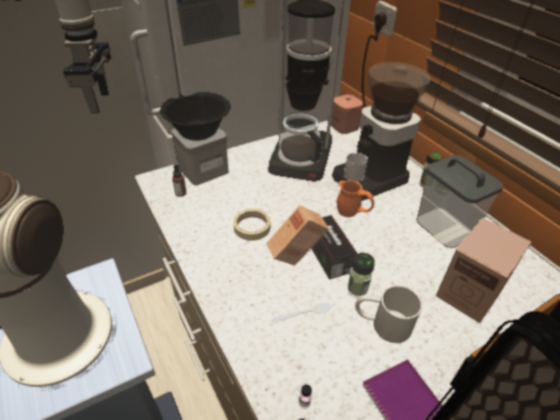

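View pics/top0.png

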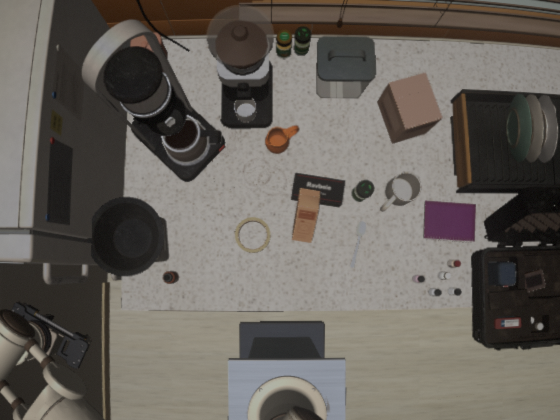

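The scene view shows the carton (298,235) leaning right over the dark tea box (333,247). The top view has the carton at (307,215), the tea box at (318,190) and the jar at (364,190), and both agree with the network positions. A tall grinder with a black bowl at (125,235) stands between the gripper and the work, so I'll retract before swinging. First I'll refine the poses by fitting silhouettes.

```bash
cat >> h.py <<'E'
from scipy.optimize import minimize
def proj(p,X):
    c=np.array(p["R"])@X.T+np.array(p["t"])[:,None]; s=c[:2]/c[2]; s=s*(1+p["k1"]*(s**2).sum(0))
    return np.stack([s[0]*p["fx"]+p["cx"],s[1]*p["fy"]+p["cy"]],1)
def corners(pose,size,lean):  # pose: x,y,yaw of front bottom edge middle (own x=+sx/2)
    sx,sy,sz=size
    X=np.array([[a,b,c] for a in(-sx,0) for b in(-sy/2,sy/2) for c in(0,sz)])
    return Ro.from_euler('zy',[pose[2],lean]).apply(X)+[pose[0],pose[1],0]
def hullmask(p,X):
    m=np.zeros((1680,2240),np.uint8); h=cv2.convexHull(((proj(p,X)+.5)*4*16).astype(np.int32))
    cv2.fillPoly(m,[h],1,shift=4); return cv2.resize(m.astype(np.float32),(560,420),interpolation=cv2.INTER_AREA)
def fit(obs,size,lean,x0):  # obs: (picture, mask, occluder mask)
    def cost(v):
        c=0
        for p,m,o in obs: c+=np.abs(hullmask(p,corners(v,size,lean))-m)[~o].sum()/m.sum()
        return c
    x0=np.array(x0); best=None
    for dy in(-.12,0,.12):
        s=np.vstack([x0+[0,0,dy]]+[x0+[0,0,dy]+d for d in np.diag([.008,.008,.1])])
        r=minimize(cost,x0,method='Nelder-Mead',options=dict(initial_simplex=s,xatol=1e-4,fatol=1e-4))
        if best is None or r.fun<best.fun: best=r
    return best.x,best.fun
C=(.071,.054,.125); T=(.068,.136,.066)
def measure(lean,c0,t0,cams=("scene","top")):
    ob=[]
    for c in cams:
        p=read_camera(c); ob.append((p,cut_out("carton",p)[0]["region"],cut_out("tea_box",p)[0]["region"],cut_out("spice_jar",p)))
    z=lambda m:np.zeros_like(m)
    for n in list(range(len(ob)))+[None]:
        o=ob if n is None else [ob[n]]
        cf=fit([(p,m,t) for p,m,t,j in o],C,lean,c0)
        tf=fit([(p,t,m|(j[0]["region"] if j else z(m))) for p,m,t,j in o],T,0,t0)
        print(cams[n] if n is not None else "both","carton front",cf[0].round(4),round(cf[1],3),"tea front",tf[0].round(4),round(tf[1],3))
    return ob,cf[0],tf[0]
E
python3 - <<'E'
from h import *
# tea "front" = own x=+34
measure(.70,[.518,-.044,-.12],[.637,-.085,-.12])
print(current_contact_force(),current_clock())
E
```

```text
scene carton front [ 0.5214 -0.0526 -0.1029] 0.067 tea front [ 0.6383 -0.0874 -0.1445] 0.077
top carton front [ 0.5199 -0.0549 -0.1949] 0.074 tea front [ 0.6385 -0.0847 -0.1441] 0.068
both carton front [ 0.5211 -0.0549 -0.188 ] 0.147 tea front [ 0.6383 -0.086  -0.138 ] 0.152
[-0.12070042  0.1583561   0.32734021] 1.5
```

```bash
sed -i "s/'zy'/'ZY'/" h.py
python3 - <<'E'
from h import *
_,c,t=measure(.70,[.518,-.044,-.12],[.637,-.085,-.14])
ex=np.array([np.cos(t[2]),np.sin(t[2])]); print("gap",(t[:2]-c[:2])@ex-.068)
E
```

```text
scene carton front [ 0.5213 -0.0478 -0.177 ] 0.03 tea front [ 0.6382 -0.0875 -0.1652] 0.088
top carton front [ 0.52   -0.0449 -0.1609] 0.025 tea front [ 0.6372 -0.0852 -0.1442] 0.068
both carton front [ 0.5206 -0.0458 -0.1597] 0.068 tea front [ 0.6377 -0.0861 -0.1585] 0.166
gap 0.053961924745075524
```

```bash
cat >> h.py <<'E'
YAW=-.157; EX=np.array([np.cos(YAW),np.sin(YAW),0]); EY=np.array([-np.sin(YAW),np.cos(YAW),0]); C0=np.array([.5206,-.0458,0])
def rot(tilt,s=1): # tip leads along +EX by tilt
    z=np.sin(tilt)*EX-np.cos(tilt)*np.array([0,0,1]); y=-s*EY
    return Ro.from_matrix(np.stack([np.cross(y,z),y,z],1)).as_rotvec()
E
python3 - <<'E'
from h import *
P=lambda d,z:C0+d*EX+[0,0,z]
for s in(1,-1): print(s,inverse_kinematics(P(.108,.2),rot(0,s)),inverse_kinematics(P(-.13,.1),rot(.3,s)))
set_gripper(0.)
line_to([.16,.30,.33],max_speed=.3)
s=min((1,-1),key=lambda s:abs(inverse_kinematics(P(.108,.25),rot(0,s))[5]));print(s)
j=list(current_joints()); j[0]=-.1; set_joints(j)
goto(P(.108,.25),rot(0,s)); line_to(P(.108,.101)); hold(.3)
print(current_clock(),current_ee_pos(),current_contact_force(),current_joints())
p=read_camera("scene"); cv2.imwrite("pics/s1.png",cv2.resize(p["pixels"][150:330,200:440],None,fx=3,fy=3))
E
```

```text
1 [-2.90968017e-01  3.26828532e-01  1.47073555e+00 -4.44089210e-16
  1.34402857e+00  1.43682831e+00] [-0.44234888 -0.46828405  2.45967113  0.10955192  0.86463176  1.22629835]
-1 [-0.29096802  0.32682853  1.47073555  0.          1.34402857 -1.70476434] [-0.44234888 -0.46828405  2.45967113  0.10955192  0.86463176 -1.9152943 ]
1
8.35 [ 0.62761096 -0.06276717  0.10160398] [-0.37286579 -0.25418748 -0.4293081 ] [-2.90930873e-01  4.27891468e-01  1.54541081e+00 -1.09429010e-05
  1.16727831e+00  1.43681936e+00]
```

View pics/s1.png

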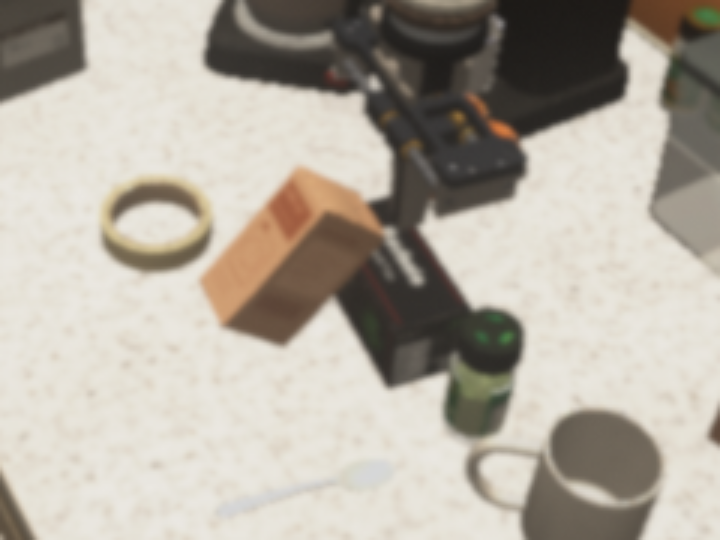

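The fingers (crop 410,200) are above the tea box, just past the carton's top edge and touching nothing. Next is the push back.

```bash
python3 - <<'E'
from h import *
P=lambda d,z:C0+d*EX+[0,0,z]
f0=np.array(current_contact_force())
for d in(.095,.085,.075,.068,.061,.054):
    line_to(P(d,.101),max_speed=.04); print(d,(np.array(current_contact_force())-f0).round(2))
hold(.4)
line_to(P(.095,.101),max_speed=.1); line_to(P(.095,.22),max_speed=.2)
line_to(P(-.14,.24),max_speed=.25)
print(current_clock())
p=read_camera("scene"); cv2.imwrite("pics/s2.png",cv2.resize(p["pixels"][150:330,200:440],None,fx=3,fy=3))
_,c,t=measure(0,[C0[0],C0[1],-.157],[.6377,-.086,-.157])
for q in("carton","carton_top","tea_box"): print(q,find(q,p))
print(current_clock())
E
```

```text
0.095 [-0.73 -0.17  0.47]
0.085 [-1.1   0.55 -0.18]
0.075 [-1.09 -0.7   0.62]
0.068 [-0.25 -0.63  0.94]
0.061 [-1.14  0.2   0.61]
0.054 [-0.87 -0.02  0.83]
13.4417Traceback (most recent call last):
  File "<stdin>", line 11, in <module>
  File "h.py", line 33, in measure
    p=read_camera(c); ob.append((p,cut_out("carton",p)[0]["region"],cut_out("tea_box",p)[0]["region"],cut_out("spice_jar",p)))
                                                                    ~~~~~~~~~~~~~~~~~~~~^^^
IndexError: list index out of range
```

View pics/s2.png

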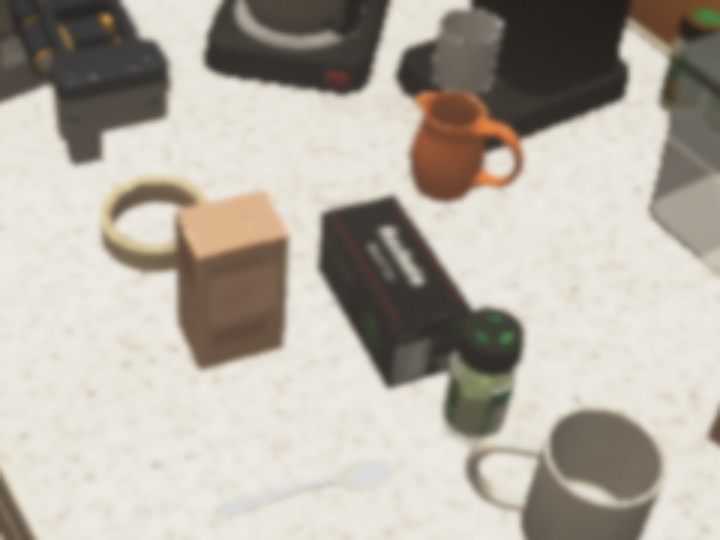

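The carton is upright (crop 232,280) with a clear gap to the tea box (390,290). I'll measure again, allowing for networks that miss something.

```bash
cat >> h.py <<'E'
def cm(q,p):
    r=cut_out(q,p); return r[0]["region"] if r and r[0]["p"]>.3 else None
def meas(c0,t0=(.6377,-.086,-.157),cams=("scene","top")):
    for c in cams:
        p=read_camera(c); m=cm("carton",p); t=cm("tea_box",p); j=cm("spice_jar",p); z=np.zeros((420,560),bool)
        if m is not None:
            a=fit([(p,m,z if t is None else t)],C,0,c0); print(c,"carton",a[0].round(4),round(a[1],3))
        if t is not None:
            b=fit([(p,t,(z if m is None else m)|(z if j is None else j))],T,0,t0); print(c,"tea",b[0].round(4),round(b[1],3))
        if m is not None and t is not None: print("   gap",round((b[0]-a[0])[:2]@EX[:2]-.068,4))
E
python3 - <<'E'
from h import *
meas([C0[0],C0[1],-.157])
print(current_clock())
E
```

```text
scene carton [ 0.5192 -0.0499 -0.2197] 0.048
scene tea [ 0.6389 -0.0921 -0.2015] 0.07
   gap 0.0568
top carton [ 0.519  -0.047  -0.2121] 0.196
top tea [ 0.6391 -0.0868 -0.1663] 0.041
   gap 0.0568
14.2417
```

```bash
cat >> h.py <<'E'
Q=lambda d,z=.068:C0-.0015*EY+d*EX+[0,0,z]
E
python3 - <<'E'
from h import *
goto(Q(-.14,.2),rot(.3)); line_to(Q(-.12),max_speed=.2)
line_to(Q(-.094),max_speed=.06)
line_to(Q(-.0405),max_speed=.04); hold(.2)
print(current_clock(),current_ee_pos(),current_contact_force())
p=read_camera("scene"); cv2.imwrite("pics/s3.png",cv2.resize(p["pixels"][150:330,200:440],None,fx=3,fy=3))
meas([C0[0]+.046,C0[1]-.008,-.157])
p=read_camera("scene"); 
for q in("carton","carton_front_edge","carton_top"): print(q,find(q,p))
E
```

```text
17.75 [ 0.48035423 -0.04095616  0.06807305] [-0.11691715 -0.13384951 -0.70091687]
scene carton [ 0.5757 -0.0581 -0.2167] 0.294
scene tea [ 0.6361 -0.0852 -0.1567] 0.122
   gap -0.0041
top carton [ 0.5704 -0.0533 -0.1598] 0.058
top tea [ 0.638  -0.0856 -0.1704] 0.067
   gap 0.0038
carton [(0.69, array([ 0.5308, -0.0508,  0.0015]))]
carton_front_edge [(0.85, array([ 0.5673, -0.0505,  0.0044]))]
carton_top [(0.81, array([ 0.5324, -0.049 ,  0.1232]))]
```

View pics/s3.png

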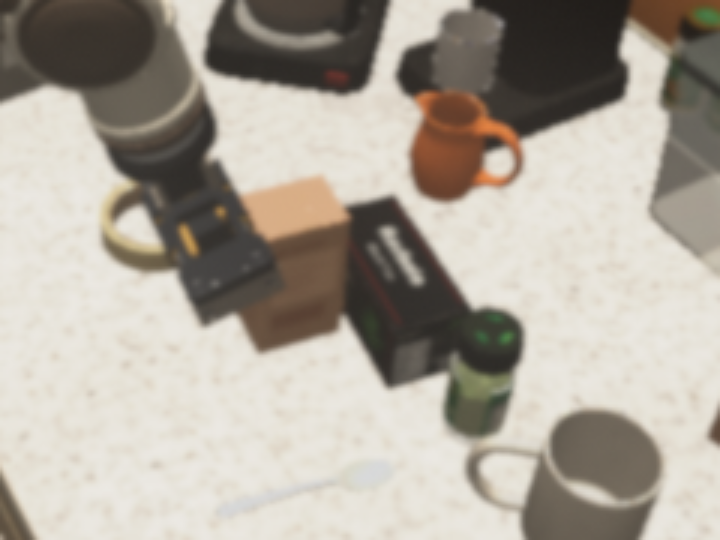

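The carton is upright with fingers behind it. The remaining gap is only a few mm (between crop x≈345 and the box edge). I'll advance in 0.5 mm steps, averaging the force to catch contact.

```bash
python3 - <<'E'
from h import *
def fa(n=15):
    F=[]
    for _ in range(n): hold(.015); F.append(current_contact_force())
    F=np.array(F); return (F@-EX).mean(),(F@EX).std()/n**.5
print("0",np.round(fa(),2)); d=-.0405
B=[]
while d<-.0335:
    d+=.0005 if d>-.0378 else .001; line_to(Q(d),max_speed=.02); f,s=fa(); print(round(d,4),round(f,2),round(s,2)); B.append(f)
    if len(B)>3 and f>np.mean(B[:3])+.6: break
print(current_clock())
meas([C0[0]+.053,C0[1]-.009,-.157],cams=("top",))
meas([C0[0]+.053,C0[1]-.009,-.157],cams=("top",))
E
```

```text
0 [0.2  0.12]
-0.0395 0.03 0.11
-0.0385 0.3 0.12
-0.0375 0.25 0.1
-0.037 0.54 0.14
-0.0365 0.4 0.09
-0.036 0.29 0.1
-0.0355 0.37 0.13
-0.035 0.5 0.15
-0.0345 0.22 0.09
-0.034 0.49 0.11
-0.0335 0.6 0.12
24.15
top carton [ 0.5791 -0.0532 -0.1328] 0.046
top tea [ 0.637  -0.0854 -0.1472] 0.09
   gap -0.0058
top carton [ 0.5791 -0.0538 -0.1594] 0.026
top tea [ 0.637  -0.086  -0.1577] 0.057
   gap -0.0057
```

```bash
python3 - <<'E'
from h import *
line_to(Q(-.12),max_speed=.12); line_to(Q(-.15,.22),max_speed=.25)
print(current_clock())
p=read_camera("scene"); cv2.imwrite("pics/s4.png",cv2.resize(p["pixels"][195:285,270:370],None,fx=6,fy=6,interpolation=cv2.INTER_CUBIC))
p=read_camera("top"); cv2.imwrite("pics/t4.png",cv2.resize(p["pixels"][165:245,270:370],None,fx=7,fy=7,interpolation=cv2.INTER_CUBIC))
meas([C0[0]+.053,C0[1]-.009,-.157])
E
```

```text
26.1917
scene carton [ 0.5745 -0.0552 -0.1326] 0.043
scene tea [ 0.6374 -0.0872 -0.1569] 0.046
   gap -0.0009
top carton [ 0.5735 -0.0532 -0.1447] 0.047
top tea [ 0.6376 -0.0869 -0.1748] 0.065
   gap 0.0006
```

View pics/s4.png

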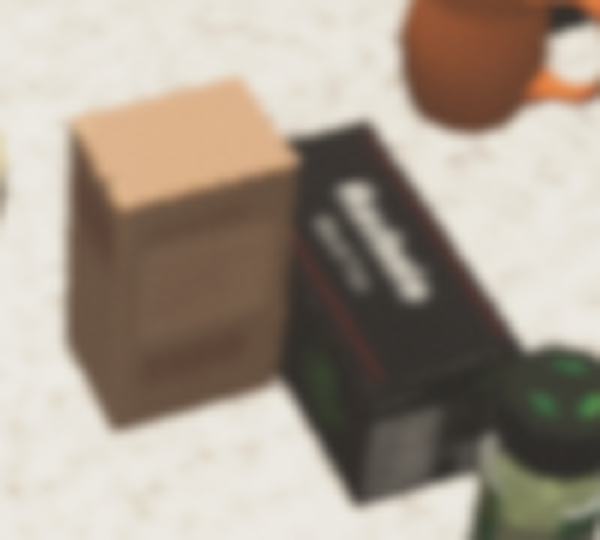

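View pics/t4.png

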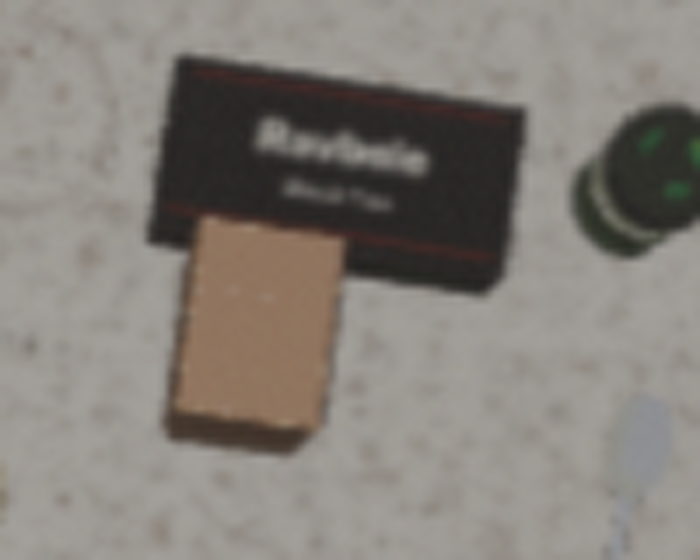

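In the scene crop, the carton's base corner (278,378) sits on or within about 1 mm of the tea box's base line (283,382 to 355,503). In the top crop the two are nearly parallel. The tea box hasn't moved. One more force-watched nudge should seat the carton.

```bash
python3 - <<'E'
from h import *
def fa(n=20):
    F=[]
    for _ in range(n): hold(.015); F.append(current_contact_force())
    return (np.array(F)@-EX).mean()
line_to(Q(-.12),max_speed=.25); line_to(Q(-.039),max_speed=.08); b=fa(); print("free",round(b,2))
d=-.0335; line_to(Q(d),max_speed=.02); print(d,round(fa(),2))
while d<-.0310:
    d+=.0005; line_to(Q(d),max_speed=.015); f=fa(); print(round(d,4),round(f,2))
    if f-b>1.0: break
print(current_clock())
line_to(Q(-.05),max_speed=.05);line_to(Q(-.12),max_speed=.15); line_to(Q(-.15,.22),max_speed=.25)
print(current_clock())
p=read_camera("scene"); a=p["pixels"][195:285,270:370]; cv2.imwrite("pics/s5.png",cv2.resize(a,None,fx=6,fy=6,interpolation=cv2.INTER_CUBIC))
meas([C0[0]+.053,C0[1]-.009,-.157]); print(current_clock())
E
```

```text
free -0.12
-0.0335 0.07
-0.033 0.79
-0.0325 2.48
30.8833
32.7667
scene carton [ 0.5749 -0.0563 -0.211 ] 0.051
scene tea [ 0.6377 -0.0885 -0.1583] 0.109
   gap -0.0009
top carton [ 0.574  -0.0543 -0.1879] 0.035
top tea [ 0.6372 -0.0853 -0.1559] 0.057
   gap -0.0007
33.2167
```

View pics/s5.png

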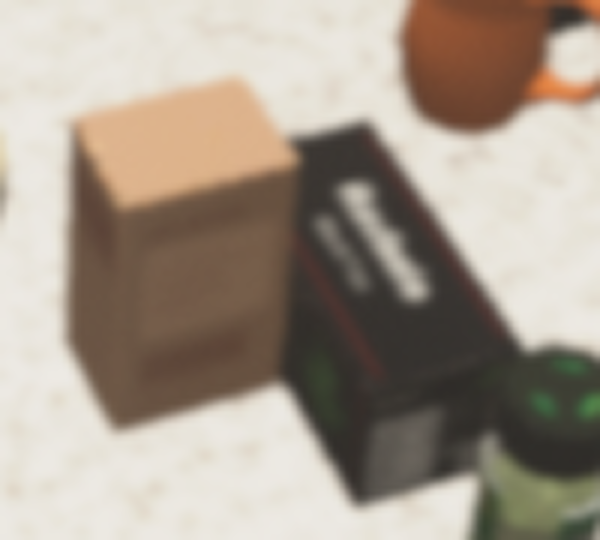

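The force jumped to 2.5 N, which confirms contact. The carton stands flush: its base corner (280,378) meets the tea box's base line, and the box is where it was. The robot is clear.

```bash
python3 -c "
from h import *
print(job_done(),current_clock())"
```

```text
the job is handed in; nothing more can be done
the job is handed in; nothing more can be done
```

I pushed the carton upright and slid it against the tea box's long side until a 2.5 N force rise showed contact; the final pictures show it standing with no visible gap, the tea box unmoved and the robot clear, and the job was handed in at about 33 s of the 48 s allowed.

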